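Pull a mould clamp screw tight with the long arm of its hex key

TASK

The mould on the green bed plate is held by strap clamps, and the one clamp screw that still has the hex key standing in it has only been spun down, not tightened. Pull the key out, turn it over so that its short arm sits right down in that same screw, and swing the long arm clockwise as a lever until the screw comes up solid. Leave the key sitting in the screw by its short arm, ready for a second pull when the mould is warm, let go of it, and do not shift the things lying around the bed plate.

Things in the scene. Friction and masses are not known exactly. Their poses are not given: they have to be found in the camera images.
- key: Black steel L-shaped hex key, 17 mm across flats, 0.45 kg. Origin where the two arms' centre lines meet at the bend. Long arm along its -z, 168.5 mm from the origin to its end; short arm along its +x, 71.5 mm to its end. Both arms have flats facing +y and -y (17 mm apart, the faces to grip). Balance point about 59 mm down the long arm and 11 mm towards the short arm's end.
- key_short_tip (a point): Centre of the end face of the key's short arm; the last 2 mm are tapered to 14 mm.
- key_long_tip (a point): Centre of the end face of the key's long arm. At the start it stands on the floor of the screw's socket, long arm upright but leaning about 10 degrees in its play, bend towards the short arm's side; the short arm is on top and points away from the robot within about 35 degrees.
- screw_socket (a point): Centre of the mouth of the hexagonal socket in the slack screw's head: 30 mm round black head, its top 99 mm above the bench, socket 18 mm across flats, 16 mm deep. z points up. Turns with the screw: the key goes in with its L plane along this frame's x axis or any 60 degree step from it, give or take 4 degrees. Let go, a key hung in it by the short arm sags up to 15 degrees but stays.
- screw (a joint): Turn of the slack clamp screw in rad, growing clockwise seen from above; it starts at 0 to 0.14 and comes up solid at 0.95, where it is tight. Stiff all the way: it takes about 1.2 Nm (9 N at 130 mm out on the long arm, 20 N at 60 mm) and stays where it is left.
- bed: Green steel bed plate 420 x 360 x 25 mm, fixed to the bench; origin under its centre, x lengthwise. On it a steel mould with a 170 x 280 x 30 mm foot and 110 x 250 mm walls, top 90 mm above the bench, and four strap clamps, two on the robot's side (x = -115 mm, y = +80 and -80 mm) and two beyond (x = +115 mm); their screw heads reach 99 mm above the bench.
- clamp_done: The other strap clamp on the robot's side, already tight: steel strap 130 x 45 mm on a heel block, with an equal cap screw and no key. Fixed. Origin on its screw's axis at the bed plate's top face. The slack clamp is like it and may be on either side.
- spanner: Loose steel spanner, 220 mm, lying on the bench right of the bed plate. Origin under its middle. Leave it alone.
- jack: Loose black bottle jack, 183 mm tall on a 100 x 90 mm foot, left of the bed plate. Origin under its centre. Leave it alone.
- grease_tin: Loose closed tin, 84 mm across, 85 mm tall, right of the bed plate. Origin under its centre. Leave it alone.

How it is judged:
By the outcome, as a careful person would: the job done as asked, in the order asked, and still so for the second after the job is handed in, with the robot touching nothing.
It also fails if it takes over 54 s, if anything falls off the work surface, if the arm or the gripper's body presses on something with over 40 N, if the wrist force passes 120 N, or if a joint passes its speed limit or range.

ROBOT

A 6-joint arm with a two-finger parallel gripper is mounted at the origin on the work surface. World frame = base frame: x ahead of the robot, y to its left, z up, the work surface at z = 0. Lengths are in mm, angles in rad, forces in N, time in s.
With the tool pointing down it reaches from about 350 to 925 mm from the base axis. Payload 6.4 kg.
Tool frame: the origin (TCP) lies between the finger pads; the fingertips stand 8 mm ahead of it and the grasp point (between the pads) lies 11 mm behind it (bot.tips_ahead is the distance from the TCP to the fingertips, in mm); z points along the fingers, y is the direction in which the jaws open and shut (so a half turn about z gives the same grasp; the last joint's range is limited). The gripper opens to 85 mm and grips with 20 to 120 N. Pads are 22 mm wide; open, the fingers measure 114 mm over their backs; the gripper's body (76 mm by 85 mm) begins 54 mm behind the grasp point. The pads swing forward as they close: fully open they stand 13 mm farther back than shut.
Start: joints at [-1.347, 0.245, 1.558, -0, 1.339, -0.174], TCP at [251.81, -599.254, 239.29] pointing down, gripper open.
Joint ranges: [-3.13, 3.13], [-1.02, 2.26], [0.13, 2.54], [-0.95, 4.09], [0.21, 2.88], [-2.74, 2.74]. Speed limits (rad/s): [2.57, 2.57, 3.14, 3.14, 3.14, 3.14].

INTERFACE

Orientations are given as a rotation vector (axis times angle).
In Python, from bench import bot, optics, nets gives the robot as it stands. The module is installed in compiled form; this text tells all that it offers.
- The arm moves only by the shell command python3 -m crank 'ROWS' [FORCE]. ROWS is a JSON object of lists of equal length, an entry for each row: "translation": the shift along the tool's x, y, z scaled (see below), a list of three; "dr": the turn, a rotation vector about the tool's x, y, z scaled (see below), a list of three; "fingers": the opening, from 0 (shut) to 1 (fully open). A call has 1 to 20 rows; each row shifts and turns the commanded pose from where the row before left it, along the tool's axes as they then stand; what a row does not reach is not made up. The controller multiplies each number of a shift by 4 cm and each number of a turn by 30 degrees. A row lasts 1/12 s, in which the tool goes at most 41.7 mm and 7.16 degrees, less where a joint would pass 70% of its speed; a pose out of reach is approached as far as the arm can. A call with a number of a shift or a turn outside -1 to 1 is refused whole. A call with a gripper value outside its range is refused whole. The fingers move at their own pace and stop on an object; FORCE is the grip in N (left out, the last holds). Time passes only in rows, so rows that do not move let the fingers close. It gives the time, the measured TCP pose, the force and the opening at its end, in the units of the state.
- bot.sense(): the state, without advancing time (a new reading comes with each control period).
- optics.read_camera(name): name is "side" or "top" or "wrist"; returns a dict with "image" (384x512x3 uint8, blue, green, red), "range_z" (384x512 float32, mm along the optical axis (not along the pixel's ray), 0 where there is no reading), "camera_matrix" (3x3 intrinsics, pixels), "R" (3x3) and "t" (3): a world point X has camera coordinates R X + t; the wrist camera has in their place "T_tool_cam" (4x4, takes a point from camera to tool coordinates, whose origin is the TCP and whose axes are the flange's). Camera axes: x right, y down, z forward; pixel columns grow to the right and rows downward; lengths in mm; the calibration is good to about 2 mm. A picture is of the moment at which its call begins: read the wrist's pose just before it.
- bot.hand_in(): hands the job in, once; it reports no verdict.
Trained networks look in a picture, given as the dict that the camera call returned (one of the last four; its "shot" number tells which), for a name from the list of things; names that differ only in an ending like _2 or _b are one class to them, and where a whole thing is asked for, a point or a joint stands for the part that bears it (a point fixed in the world has none). Each returns a list of dicts, best first, with "confidence" (0 to 1); they miss things now and then, are a little off and sometimes report something else, mostly with a low value. They report only what shows in the picture. A call takes as long as a camera call.
- nets.boxes_of(picture, name): "xyz" ([x, y, z] in mm, in world coordinates, good to about 4 mm: the middle of the surface that is visible of it).
- nets.spot_point(picture, name): "xyz" ([x, y, z] in mm, in world coordinates, good to about 4 mm: a listed point, or the origin of a listed thing).
The state is a dict: "t": time; "joints": joint angles; "qd": joint speeds; "tau": joint torques, N m; "eef_pos": TCP position; "tool_rot": TCP orientation; "force": force on the tool from outside, world axes, zero at the start; "ft_torque": the same for the moment, N m; "width": finger opening in mm.
Only numpy, scipy, OpenCV 4.12 (cv2) and the standard library are available. Lean on these libraries where they do the work, as an engineer would, in place of code of your own. Each camera call takes 0.05 s, during which the arm holds its last target.

## Working session

There is one attempt and no reset: what is moved stays moved. The work goes in short steps, Python scripts to look and compute and a shell command to move; the robot and the scene stay as the last step left them, time stands still between calls to the robot, and variables do not carry over. Pictures are saved under pics/ and viewed, and the job is handed in when it is done.

```bash
mkdir -p pics; ls
python3 - <<'E'
from bench import bot, optics, nets
import cv2, numpy as np
s=bot.sense(); print({k:np.round(v,3).tolist() for k,v in s.items()})
for n in ["side","top","wrist"]:
    p=optics.read_camera(n); cv2.imwrite(f"pics/{n}0.png",p["image"])
    for name in ["key","key_short_tip","key_long_tip","screw_socket","clamp_done","bed","jack","grease_tin","spanner"]:
        for f in (nets.spot_point,):
            r=f(p,name)
            print(n,name,[(np.round(q["xyz"],1).tolist(),round(q["confidence"],2)) for q in r[:2]])
E
```

```text
pics
{'t': 0.0, 'joints': [-1.347, 0.246, 1.559, 0.0, 1.339, -0.174], 'qd': [0.0, -0.001, 0.002, -0.0, -0.001, 0.0], 'tau': [-0.002, -42.952, -32.613, -0.0, 0.005, -0.0], 'eef_pos': [251.695, -598.684, 238.165], 'tool_rot': [-3.078, -0.62, 0.0], 'force': [0.717, -0.007, -0.235], 'ft_torque': [-0.056, 0.068, 0.079], 'width': 85.29}
side key [([576.6, 95.1, 246.2], 0.73)]
side key_short_tip [([642.7, 104.8, 236.5], 0.8), ([591.8, 414.3, 3.4], 0.17)]
side key_long_tip [([541.7, 90.2, 80.2], 0.58)]
side screw_socket [([543.8, 91.2, 94.8], 0.53)]
side clamp_done [([520.9, -66.2, 24.7], 0.89)]
side bed [([649.3, -0.6, -2.7], 0.98)]
side jack [([589.9, 413.4, 2.8], 0.71)]
side grease_tin [([659.6, -369.8, -2.6], 0.94)]
side spanner [([377.8, -423.9, 4.7], 0.5)]
top key [([575.5, 94.0, 248.3], 0.52)]
top key_short_tip [([645.3, 100.4, 237.1], 0.79), ([540.6, 95.4, 101.4], 0.61)]
top key_long_tip [([547.5, 94.7, 86.5], 0.64)]
top screw_socket [([540.9, 94.9, 101.4], 0.53)]
top clamp_done [([525.8, -65.7, 26.6], 0.61)]
top bed [([650.0, -5.7, -3.7], 0.88), ([541.0, 95.6, 102.0], 0.59)]
top jack [([589.0, 407.7, -1.0], 0.59)]
top grease_tin [([656.5, -363.7, -1.0], 0.64)]
top spanner [([376.3, -427.3, 0.1], 0.64)]
wrist key []
wrist key_short_tip []
wrist key_long_tip []
wrist screw_socket []
wrist clamp_done []
wrist bed []
wrist jack []
wrist grease_tin []
wrist spanner []
```

View pics/side0.png

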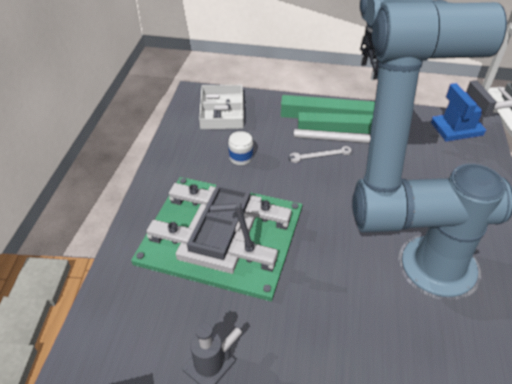

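View pics/top0.png

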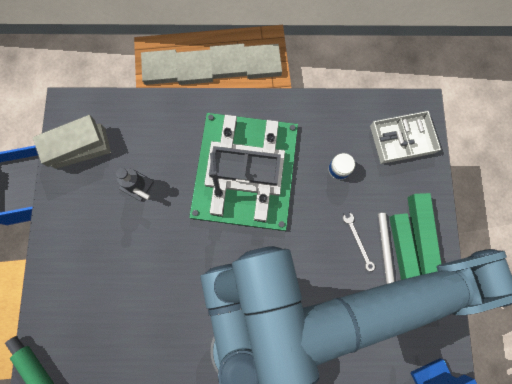

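```bash
cat > h.py <<'E'
import numpy as np, cv2
from scipy.spatial.transform import Rotation as Rr
from bench import bot, optics, nets
def pose():
    s=bot.sense(); T=np.eye(4); T[:3,:3]=Rr.from_rotvec(s["tool_rot"]).as_matrix(); T[:3,3]=s["eef_pos"]; return T
def show():
    s=bot.sense(); T=pose()
    print("t",round(s["t"],2),"q",np.round(s["joints"],4).tolist(),"pos",np.round(s["eef_pos"],1).tolist(),"w",round(s["width"],1),"F",np.round(s["force"],1).tolist(),"M",np.round(s["ft_torque"],2).tolist())
    print(" toolx",np.round(T[:3,0],3),"y",np.round(T[:3,1],3),"z",np.round(T[:3,2],3))
def rows(T0,T1,n=None):
    """screw path: one row to repeat n times"""
    from scipy.linalg import fractional_matrix_power as fp
    D=np.linalg.inv(T0)@T1
    ang=np.degrees(Rr.from_matrix(D[:3,:3]).magnitude()); 
    if n is None: n=int(np.ceil(max(np.linalg.norm(D[:3,3])/36,ang/6,1)))
    X=np.real(fp(D,1/n)); 
    print("n",n,"tr",np.round(X[:3,3]/40,4).tolist(),"dr",np.round(np.degrees(Rr.from_matrix(X[:3,:3]).as_rotvec())/30,4).tolist(),"ang",round(ang,1),"dist",np.round(D[:3,3],1))
E
python3 -m crank '{"translation":[[0.9,-0.25,0],[0.9,-0.25,0],[0.9,-0.25,0],[0.9,-0.25,0],[0.9,-0.25,0],[0.9,-0.25,0],[0.9,-0.25,0],[0.9,-0.25,0],[0.9,-0.25,0],[0.9,-0.25,0],[0.9,-0.25,0],[0.9,-0.25,0],[0.9,-0.25,0],[0.9,-0.25,0],[0.9,-0.25,0],[0.9,-0.25,0],[0.9,-0.25,0],[0.9,-0.25,0],[0.9,-0.25,0],[0.9,-0.25,0]],"dr":[[0,0,-0.12],[0,0,-0.12],[0,0,-0.12],[0,0,-0.12],[0,0,-0.12],[0,0,-0.12],[0,0,-0.12],[0,0,-0.12],[0,0,-0.12],[0,0,-0.12],[0,0,-0.12],[0,0,-0.12],[0,0,-0.12],[0,0,-0.12],[0,0,-0.12],[0,0,-0.12],[0,0,-0.12],[0,0,-0.12],[0,0,-0.12],[0,0,-0.12]],"fingers":[1,1,1,1,1,1,1,1,1,1,1,1,1,1,1,1,1,1,1,1]}'
python3 -c "
from h import *
show()"
```

```text
t: 3.17
eef_pos: [461.5, 69.3, 239.6]
tool_rot: [2.123, 2.315, 0.001]
force: [1.3, 0.4, 0.2]
width: 85.3
t 3.17 q [-0.0947, -0.2023, 2.012, 0.0002, 1.331, -0.1814] pos [461.5, 69.3, 239.6] w 85.3 F [1.3, 0.4, 0.2] M [0.05, -0.01, -0.04]
 toolx [-0.087  0.996 -0.   ] y [0.996 0.087 0.001] z [ 0.001  0.    -1.   ]
```

Run:
```python
from h import *
for n in ["side","top"]:
    p=optics.read_camera(n); cv2.imwrite(f"pics/{n}1.png",p["image"])
    Z=p["range_z"]; K=p["camera_matrix"]; R=p["R"]; t=p["t"]
    v,u=np.mgrid[0:384,0:512]
    C=np.stack([(u-K[0,2])/K[0,0]*Z,(v-K[1,2])/K[1,1]*Z,Z],-1)
    X=(C-t)@R
    m=(Z>0)&(abs(X[...,0]-590)<90)&(abs(X[...,1]-95)<60)&(X[...,2]>112)&(X[...,2]<275)
    P=X[m]; print(n,len(P), P.min(0).round(), P.max(0).round())
    for lo in range(110,275,15):
        q=P[(P[:,2]>=lo)&(P[:,2]<lo+15)]
        if len(q): print(lo,len(q),q.mean(0).round(1),q[:,0].min().round(),q[:,0].max().round())
    for nm in ["key","key_short_tip","key_long_tip","screw_socket"]:
        r=nets.spot_point(p,nm); print(nm,[(np.round(q["xyz"],1).tolist(),round(q["confidence"],2)) for q in r[:2]])
    tp=P[P[:,2]>225]
    if len(tp)>5:
        c=tp[:,:2].mean(0); w=np.linalg.svd(tp[:,:2]-c)[2][0]; print("az",np.degrees(np.arctan2(w[1],w[0])),c)
```

```text
side 514 [503.  62. 113.] [644. 115. 274.]
110 21 [547.3 100.3 120.7] 540.0 560.0
125 23 [549.8 100.3 132.7] 543.0 559.0
140 27 [551.9 100.5 148. ] 543.0 565.0
155 26 [554.6 100.8 163. ] 548.0 567.0
170 28 [557.6 102.  177.9] 550.0 570.0
185 29 [559.7 100.7 192.2] 551.0 572.0
200 28 [562.7 101.8 207.7] 556.0 574.0
215 28 [565.8 102.3 222.4] 558.0 577.0
230 115 [606.6 105.4 239.4] 561.0 644.0
245 167 [584.6  99.1 251.1] 503.0 640.0
260 22 [508.4  83.8 267.5] 503.0 515.0
key [([574.0, 94.5, 246.2], 0.97)]
key_short_tip [([644.5, 103.5, 235.1], 0.64)]
key_long_tip [([542.2, 88.2, 83.0], 0.73)]
screw_socket [([545.1, 92.5, 96.4], 0.55), ([592.1, 413.3, 1.0], 0.31)]
az 9.8628688559413 [586.93281951 100.46127419]
top 129 [567.  86. 238.] [647. 109. 262.]
230 10 [632.7  98.1 242.6] 589.0 647.0
245 118 [603.2  97.2 252.1] 567.0 645.0
260 1 [583.6  95.7 262.5] 584.0 584.0
key [([575.3, 94.5, 247.9], 0.59)]
key_short_tip [([646.4, 100.0, 238.6], 0.64)]
key_long_tip []
screw_socket []
az -174.36895336879968 [605.36434374  97.2177246 ]
```

```bash
python3 -m crank '{"translation":[[-0.5,0,0],[-0.5,0,0],[0,0,0],[0,0,0],[0,0,0],[0,0,0],[0,0,0],[0,0,0],[0,0,0],[0,0,0],[0,0,0],[0,0,0],[0,0,0],[0,0,0],[0,0,0],[0,0,0]],"dr":[[0,0,0],[0,0,0],[0,0,-0.22],[0,0,-0.22],[0,0,-0.22],[0,0,-0.22],[0,0,-0.22],[0,0,-0.22],[0,0,-0.22],[0,0,-0.22],[0,0,-0.22],[0,0,-0.22],[0,0,-0.22],[0,0,-0.22],[0,0,-0.22],[0,0,-0.22]],"fingers":[1,1,1,1,1,1,1,1,1,1,1,1,1,1,1,1]}'
python3 -c "
from h import *
show()"
```

```text
t: 5.0
eef_pos: [465.4, 27.0, 239.2]
tool_rot: [0.204, -3.135, 0.0]
force: [0.5, -0.6, 0.6]
width: 85.1
t 5.0 q [-0.186, -0.2026, 2.013, -0.0, 1.3314, -1.8865] pos [465.4, 27.0, 239.2] w 85.1 F [0.5, -0.6, 0.6] M [-0.03, -0.04, 0.05]
 toolx [-0.992 -0.129  0.   ] y [-0.129  0.992  0.   ] z [-0. -0. -1.]
```

Run:
```python
from h import *
T=pose()
def mk(az,p,pos):
    a,p=np.radians(az),np.radians(p)
    z=np.array([np.sin(p)*np.cos(a),np.sin(p)*np.sin(a),np.cos(p)]); y=np.array([-np.sin(a),np.cos(a),0]); x=np.cross(y,z)
    M=np.eye(4); M[:3,:3]=np.stack([x,y,z],1); M[:3,3]=pos; return M
rows(T,mk(7,140,(494.7,84.5,272)))
```

```text
n 7 tr [-0.1618, 0.1904, -0.0751] dr [0.0007, -0.1905, 0.002] ang 40.0 dist [-36.5  53.2 -32.8]
```

```bash
python3 -m crank '{"translation":[[-0.16,0.19,-0.075],[-0.16,0.19,-0.075],[-0.16,0.19,-0.075],[-0.16,0.19,-0.075],[-0.16,0.19,-0.075],[-0.16,0.19,-0.075],[-0.16,0.19,-0.075],[0,0,0]],"dr":[[0,-0.19,0],[0,-0.19,0],[0,-0.19,0],[0,-0.19,0],[0,-0.19,0],[0,-0.19,0],[0,-0.19,0],[0,0,0]],"fingers":[1,1,1,1,1,1,1,1]}'
python3 - <<'E'
from h import *
show()
T=pose()
p=optics.read_camera("wrist"); cv2.imwrite("pics/wrist2.png",p["image"])
print(np.round(p["T_tool_cam"],3)); np.savez("w2.npz",Z=p["range_z"],K=p["camera_matrix"],Tc=p["T_tool_cam"],T=T,im=p["image"])
for nm in ["key","key_short_tip","key_long_tip","screw_socket"]:
    r=nets.spot_point(p,nm); print(nm,[(np.round(q["xyz"],1).tolist(),round(q["confidence"],2)) for q in r[:2]])
E
```

```text
t: 5.67
eef_pos: [492.7, 85.3, 270.4]
tool_rot: [-0.153, 2.441, 0.056]
force: [0.2, -0.8, -0.3]
width: 85.5
t 5.67 q [-0.1429, -0.5622, 2.3174, 0.2599, 0.7249, -1.9747] pos [492.7, 85.3, 270.4] w 85.5 F [0.2, -0.8, -0.3] M [-0.05, 0.29, -0.04]
 toolx [-0.761 -0.095 -0.641] y [-0.125  0.992  0.001] z [ 0.636  0.081 -0.767]
[[-1.00000e-03 -9.51000e-01 -3.10000e-01  7.93620e+01]
 [ 1.00000e+00 -1.00000e-03 -1.00000e-03  1.05000e-01]
 [ 1.00000e-03 -3.10000e-01  9.51000e-01 -1.35176e+02]
 [ 0.00000e+00  0.00000e+00  0.00000e+00  1.00000e+00]]
key [([575.5, 97.4, 249.8], 0.66)]
key_short_tip [([647.9, 98.4, 234.6], 0.95)]
key_long_tip [([543.7, 89.2, 86.1], 0.74), ([649.6, 0.3, 3.3], 0.37)]
screw_socket [([542.8, 90.3, 97.4], 0.66), ([644.6, 96.5, 234.0], 0.64)]
```

View pics/wrist2.png

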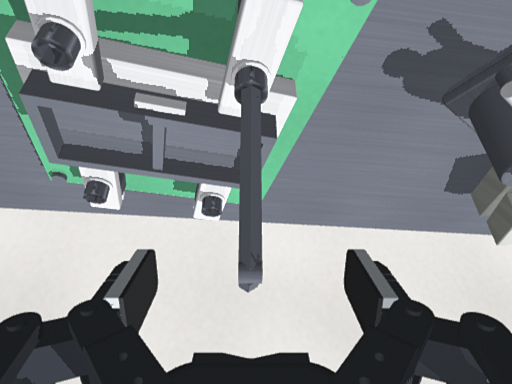

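Run:
```python
import numpy as np
d=np.load("w2.npz"); Z=d["Z"];K=d["K"]
v,u=np.mgrid[0:384,0:512]
C=np.stack([(u-K[0,2])/K[0,0]*Z,(v-K[1,2])/K[1,1]*Z,Z,np.ones_like(Z)],-1)
X=(C@(d["T"]@d["Tc"]).T)[...,:3]
m=(Z>0)&(abs(X[...,0]-590)<90)&(abs(X[...,1]-95)<30)&(X[...,2]>104)&(X[...,2]<275)
P=X[m]
for lo in range(104,275,12):
    q=P[(P[:,2]>=lo)&(P[:,2]<lo+12)]
    if len(q): print(lo,len(q),q.mean(0).round(1),"x",q[:,0].min().round(1),q[:,0].max().round(1),"y",np.percentile(q[:,1],[2,98]).round(1))
# top of short arm
q=P[(P[:,0]>590)&(P[:,2]>220)]
for lo in range(560,660,10):
    r=P[(P[:,0]>=lo)&(P[:,0]<lo+10)&(P[:,2]>225)]
    if len(r): print("x",lo,len(r),np.percentile(r[:,1],[2,50,98]).round(1),np.median(r[:,2]).round(1))
# screw head top
h=X[(Z>0)&(abs(X[...,0]-545)<25)&(abs(X[...,1]-92)<25)&(abs(X[...,2]-99)<4)]
print("head",len(h),h.min(0).round(1),h.max(0).round(1),h.mean(0).round(1))
```

```text
104 229 [540.6  91.2 110.2] x 536.5 546.7 y [83.4 99.8]
116 246 [542.7  91.6 122.1] x 539.1 547.0 y [ 83.8 100. ]
128 241 [544.9  91.9 134.1] x 541.3 549.3 y [ 84.2 100. ]
140 260 [546.9  92.  146. ] x 543.0 552.1 y [ 84.5 100.2]
152 281 [549.2  92.  157.8] x 545.3 553.4 y [ 84.1 100.3]
164 296 [551.3  92.2 170. ] x 547.2 556.0 y [ 84.6 100.4]
176 321 [553.5  92.9 182.1] x 549.7 558.3 y [ 85.  101.4]
188 328 [555.7  93.1 194.2] x 552.1 560.6 y [ 85.4 101.5]
200 356 [558.   93.1 206.1] x 553.6 562.5 y [ 85.1 101.6]
212 366 [560.1  93.3 218.1] x 555.9 564.5 y [ 85.5 101.7]
224 384 [562.1  93.5 230.1] x 558.1 567.5 y [ 86.  101.8]
236 426 [568.6  94.  242.2] x 560.4 642.1 y [ 85.9 104.2]
248 567 [572.7  94.6 253.8] x 562.0 636.5 y [ 85.9 102.5]
x 560 1128 [ 85.8  93.6 101.9] 243.3
x 570 75 [ 86.5  94.1 102.2] 258.3
x 580 14 [92.4 95.5 99.3] 256.6
x 590 16 [ 91.6  96.7 101.9] 254.4
x 600 21 [ 91.   96.4 105.2] 252.3
x 610 20 [ 91.   97.8 105.7] 250.1
x 620 19 [ 91.7  98.  107.6] 247.8
x 630 17 [ 93.2  99.4 107.6] 246.1
x 640 3 [ 94.5  98.9 103. ] 246.2
head 532 [529.  77.  95.] [557.4 106.8 102.9] [538.6  91.2  99.4]
```

```bash
python3 -m crank '{"translation":[[0,-0.02,0.6],[0,0,0.6],[0,0,0.6],[0,0,0.6],[0,0,0.56],[0,0,0]],"dr":[[0.03,0,0.04],[0,0,0],[0,0,0],[0,0,0],[0,0,0],[0,0,0]],"fingers":[1,1,1,1,1,1]}'
python3 - <<'E'
from h import *
show()
p=optics.read_camera("wrist"); cv2.imwrite("pics/wrist3.png",p["image"])
E
```

```text
t: 6.42
eef_pos: [569.8, 92.0, 176.3]
tool_rot: [-0.12, 2.452, 0.047]
force: [-0.2, 1.0, -0.7]
width: 85.1
t 6.42 q [-0.0892, -0.1631, 2.2135, 0.295, 0.429, -1.9847] pos [569.8, 92.0, 176.3] w 85.1 F [-0.2, 1.0, -0.7] M [-0.03, 0.26, 0.03]
 toolx [-0.769 -0.075 -0.635] y [-0.099  0.995  0.003] z [ 0.631  0.065 -0.773]
```

View pics/wrist3.png

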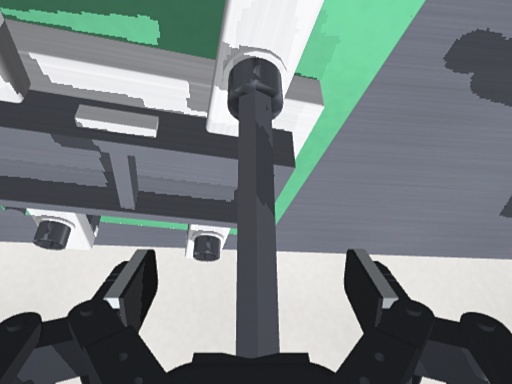

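```bash
python3 -m crank '{"translation":[[0,0,0],[0,0,0],[0,0,0],[0,0,0],[0,0,0],[0,0,0],[0,0,0],[0,0,0],[0,0,0],[0,0,0]],"dr":[[0,0,0],[0,0,0],[0,0,0],[0,0,0],[0,0,0],[0,0,0],[0,0,0],[0,0,0],[0,0,0],[0,0,0]],"fingers":[0,0,0,0,0,0,0,0,0,0]}' 90
python3 - <<'E'
from h import *
show()
p=optics.read_camera("wrist"); cv2.imwrite("pics/wrist4.png",p["image"])
E
```

```text
t: 7.3
eef_pos: [570.2, 92.7, 181.9]
tool_rot: [-0.12, 2.441, 0.047]
force: [-1.4, 4.9, 6.2]
width: 15.5
t 7.3 q [-0.0881, -0.1743, 2.2145, 0.2962, 0.4292, -1.9842] pos [570.2, 92.7, 181.9] w 15.5 F [-1.4, 4.9, 6.2] M [1.1, 0.29, 0.41]
 toolx [-0.763 -0.074 -0.642] y [-0.099  0.995  0.002] z [ 0.639  0.065 -0.766]
```

View pics/wrist4.png

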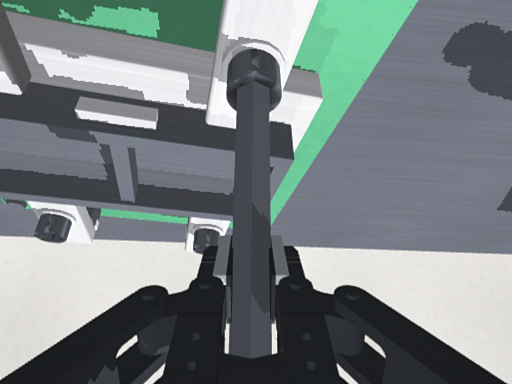

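```bash
python3 -m crank '{"translation":[[-0.19,0,-0.16],[-0.19,0,-0.16],[-0.38,0,-0.32],[-0.38,0,-0.32],[-0.38,0,-0.32],[0,0,0]],"dr":[[0,0,0],[0,0,0],[0,0,0],[0,0,0],[0,0,0],[0,0,0]],"fingers":[0,0,0,0,0,0]}' 90
python3 - <<'E'
from h import *
show(); T=pose()
p=optics.read_camera("wrist"); cv2.imwrite("pics/wrist5.png",p["image"])
np.savez("w5.npz",Z=p["range_z"],K=p["camera_matrix"],Tc=p["T_tool_cam"],T=T,im=p["image"])
r={nm:[(np.round(q["xyz"],1).tolist(),round(q["confidence"],2)) for q in nets.spot_point(p,nm)[:2]] for nm in ["key","key_long_tip","screw_socket","key_short_tip"]}; print(r)
p=optics.read_camera("side"); cv2.imwrite("pics/side5.png",p["image"])
r={nm:[(np.round(q["xyz"],1).tolist(),round(q["confidence"],2)) for q in nets.spot_point(p,nm)[:2]] for nm in ["key","key_long_tip","screw_socket","key_short_tip"]}; print(r)
E
```

```text
t: 7.85
eef_pos: [585.9, 92.9, 264.8]
tool_rot: [-0.121, 2.435, 0.043]
force: [1.1, 0.1, -3.2]
width: 15.1
t 7.85 q [-0.0832, -0.256, 2.1188, 0.2099, 0.5929, -1.8861] pos [585.9, 92.9, 264.8] w 15.1 F [1.1, 0.1, -3.2] M [-0.12, 0.65, -0.0]
 toolx [-0.758 -0.076 -0.647] y [-0.099  0.995 -0.001] z [ 0.644  0.063 -0.762]
{'key': [], 'key_long_tip': [([560.5, 89.8, 168.5], 0.92)], 'screw_socket': [], 'key_short_tip': []}
{'key': [([586.6, 94.2, 320.4], 0.94)], 'key_long_tip': [([555.2, 87.8, 154.1], 0.65)], 'screw_socket': [([546.3, 91.6, 97.8], 0.6)], 'key_short_tip': [([655.8, 101.8, 308.7], 0.67), ([544.7, 91.5, 96.3], 0.4)]}
```

View pics/wrist5.png

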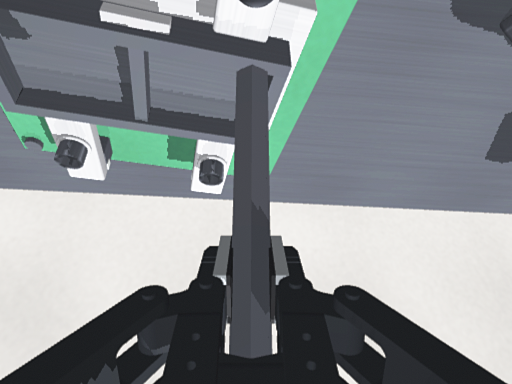

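View pics/side5.png

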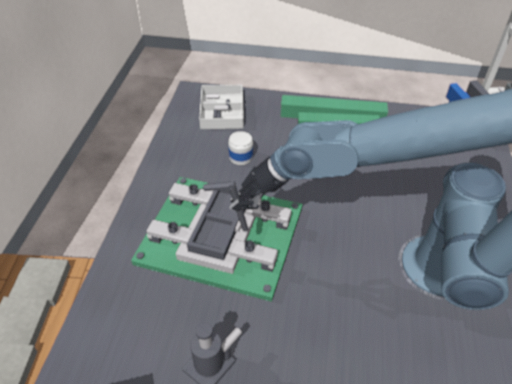

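Run:
```python
import numpy as np
d=np.load("w5.npz"); Z=d["Z"];K=d["K"]
v,u=np.mgrid[0:384,0:512]
C=np.stack([(u-K[0,2])/K[0,0]*Z,(v-K[1,2])/K[1,1]*Z,Z,np.ones_like(Z)],-1)
X=(C@d["Tc"].T)[...,:3]; W=(C@(d["T"]@d["Tc"]).T)[...,:3]
m=(Z>0)&(abs(X[...,1])<14)&(W[...,2]>140)&(v<235)&(v>60)
P=X[m]; print(len(P))
for r in range(66,235,12):
    mm=m&(v>=r)&(v<r+3); q=X[mm]; 
    # front edge (middle)
    if len(q)>5:
        yc=(np.percentile(q[:,1],3)+np.percentile(q[:,1],97))/2
        mid=q[abs(q[:,1]-yc)<3]
        print(r,"u",u[mm].min(),u[mm].max(),"yc",round(yc,1),"edge",mid.mean(0).round(1))
```

```text
5763
66 u 243 260 yc 0.5 edge [87.1  0.5 49.9]
78 u 236 267 yc 0.5 edge [81.   0.5 44.7]
90 u 236 267 yc 0.5 edge [75.1  0.5 39.9]
102 u 236 267 yc 0.5 edge [69.4  0.5 35. ]
114 u 235 267 yc 0.2 edge [63.8  0.2 30.4]
126 u 235 268 yc 0.5 edge [58.4  0.5 26.2]
138 u 235 268 yc 0.5 edge [53.3  0.5 21.7]
150 u 234 268 yc 0.2 edge [48.2  0.2 17.6]
162 u 234 268 yc 0.2 edge [43.3  0.2 13.6]
174 u 234 268 yc 0.2 edge [38.6  0.2  9.5]
186 u 233 269 yc 0.2 edge [34.   0.2  5.7]
198 u 233 269 yc 0.2 edge [29.5  0.2  2.2]
210 u 233 269 yc 0.2 edge [25.2  0.2 -1.4]
222 u 232 269 yc -0.1 edge [20.9 -0.  -4.9]
234 u 232 269 yc -0.1 edge [17.1 -0.  -8. ]
```

Run:
```python
from h import *
for n in ["wrist","side"]:
    show(); T=pose()
    p=optics.read_camera(n)
    for nm in ["key","key_long_tip","key_short_tip"]:
        for q in nets.spot_point(p,nm)[:1]:
            w=np.array(q["xyz"]); print(n,nm,w.round(1),round(q["confidence"],2),"tool",(np.linalg.inv(T)@np.r_[w,1])[:3].round(1))
show()
```

```text
t 8.35 q [-0.0828, -0.2525, 2.1255, 0.2115, 0.5924, -1.8867] pos [583.2, 93.5, 258.4] w 15.9 F [0.4, -0.1, -4.6] M [-0.11, 0.85, 0.0]
 toolx [-0.764 -0.075 -0.64 ] y [-0.099  0.995  0.002] z [ 0.637  0.065 -0.768]
wrist key_long_tip [556.1  88.3 161.9] 0.6 tool [82.9 -2.7 56.5]
wrist key_short_tip [650.5  -2.3   5.3] 0.58 tool [ 117.9 -102.4  231.1]
t 8.55 q [-0.0828, -0.2529, 2.1246, 0.2115, 0.5924, -1.8866] pos [583.5, 93.5, 259.2] w 15.4 F [0.1, 0.4, -5.3] M [-0.08, 0.81, -0.01]
 toolx [-0.764 -0.075 -0.641] y [-0.099  0.995  0.001] z [ 0.638  0.065 -0.767]
side key [586.9  95.  324.2] 0.62 tool [-44.4   1.2 -47.6]
side key_long_tip [558.2  89.6 158.2] 0.82 tool [84.4 -1.5 61.1]
side key_short_tip [523.  -65.4  24.3] 0.29 tool [ 208.8 -152.5  131.3]
t 8.75 q [-0.0828, -0.2531, 2.1246, 0.2115, 0.5924, -1.8866] pos [583.6, 93.5, 259.4] w 15.2 F [-0.4, -0.6, -4.8] M [-0.09, 0.8, -0.02]
 toolx [-0.763 -0.075 -0.641] y [-0.099  0.995  0.001] z [ 0.638  0.065 -0.767]
```

```bash
cat >> h.py <<'E'
def Kt(a=39.6,b=(-46.8,0,-49.2)):
    a=np.radians(a); M=np.eye(4); M[:3,2]=[-np.cos(a),0,-np.sin(a)]; M[:3,0]=[-np.sin(a),0,np.cos(a)]; M[:3,1]=[0,1,0]; M[:3,3]=b; return M
def keyT(phi,pos):
    f=np.radians(phi); M=np.eye(4); M[:3,0]=[0,0,-1]; M[:3,2]=[np.cos(f),np.sin(f),0]; M[:3,1]=[-np.sin(f),np.cos(f),0]; M[:3,3]=pos; return M
E
python3 - <<'E'
from h import *
T=pose()
K=T@Kt(); print("key now",K[:3,3].round(1),K[:3,0].round(3))
for z in (205,):
    G=keyT(5.6,(544.3,91.8,z))@np.linalg.inv(Kt()); print(G.round(3)); rows(T,G,14)
E
```

```text
key now [587.9  93.9 327.1] [ 0.978  0.098 -0.182]
[[-7.67000e-01 -9.80000e-02 -6.34000e-01  4.77200e+02]
 [-7.50000e-02  9.95000e-01 -6.20000e-02  8.52210e+01]
 [ 6.37000e-01  0.00000e+00 -7.71000e-01  1.96922e+02]
 [ 0.00000e+00  0.00000e+00  0.00000e+00  1.00000e+00]]
n 14 tr [0.2126, 0.0037, 0.11] dr [0.0002, 0.1893, 0.0002] ang 79.5 dist [121.9   2.2 -20.5]
```

```bash
python3 -m crank '{"translation":[[0.21,0,0.11],[0.21,0,0.11],[0.21,0,0.11],[0.21,0,0.11],[0.21,0,0.11],[0.21,0,0.11],[0.21,0,0.11],[0.21,0,0.11],[0.21,0,0.11],[0.21,0,0.11],[0.21,0,0.11],[0.21,0,0.11],[0.21,0,0.11],[0.21,0,0.11],[0,0,0],[0,0,0],[0,0,0],[0,0,0]],"dr":[[0,0.19,0],[0,0.19,0],[0,0.19,0],[0,0.19,0],[0,0.19,0],[0,0.19,0],[0,0.19,0],[0,0.19,0],[0,0.19,0],[0,0.19,0],[0,0.19,0],[0,0.19,0],[0,0.19,0],[0,0.19,0],[0,0,0],[0,0,0],[0,0,0],[0,0,0]],"fingers":[0,0,0,0,0,0,0,0,0,0,0,0,0,0,0,0,0,0]}' 90
python3 - <<'E'
from h import *
show(); T=pose()
K=T@Kt(); print("key now",K[:3,3].round(1),K[:3,0].round(3),K[:3,2].round(3))
for n in ["wrist","side","top"]:
    T=pose();p=optics.read_camera(n); cv2.imwrite(f"pics/{n}6.png",p["image"])
    np.savez(f"{n}6.npz",Z=p["range_z"],K=p["camera_matrix"],R=p.get("R",0),t=p.get("t",0),Tc=p.get("T_tool_cam",0),T=T)
    for nm in ["key","key_long_tip","key_short_tip","screw_socket"]:
        for q in nets.spot_point(p,nm)[:1]:
            w=np.array(q["xyz"]); print(n,nm,w.round(1),round(q["confidence"],2),"tool",(np.linalg.inv(T)@np.r_[w,1])[:3].round(1))
E
```

```text
t: 10.25
eef_pos: [479.4, 83.2, 198.0]
tool_rot: [0.122, -2.447, 0.042]
force: [-0.0, -0.8, -4.8]
width: 15.4
t 10.25 q [-0.0221, 0.3291, 1.6432, -0.0798, 1.8569, -1.6879] pos [479.4, 83.2, 198.0] w 15.4 F [-0.0, -0.8, -4.8] M [0.04, -0.7, 0.01]
 toolx [-0.766 -0.077  0.638] y [-0.099  0.995  0.001] z [-0.635 -0.062 -0.77 ]
key now [546.5  89.9 206. ] [-0.001  0.001 -1.   ] [ 0.995  0.099 -0.001]
wrist key_long_tip [376.8  70.8 207.1] 0.59 tool [85.4 -2.2 58.9]
side key [545.7  92.9 202.5] 0.95 tool [-48.8   3.  -47. ]
side key_short_tip [546.7  89.8 133.4] 0.56 tool [-93.5  -0.2   5.7]
side screw_socket [542.8  92.6  95.7] 0.64 tool [-114.9    2.9   36.9]
top key_long_tip [590.2 409.6   5.1] 0.63 tool [-233.5  313.5   55.8]
top screw_socket [ 375.2 -426.2    1.3] 0.62 tool [  -7.5 -496.8  248.3]
```

View pics/wrist6.png

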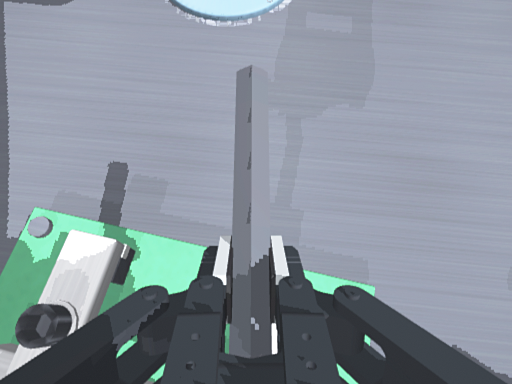

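View pics/side6.png

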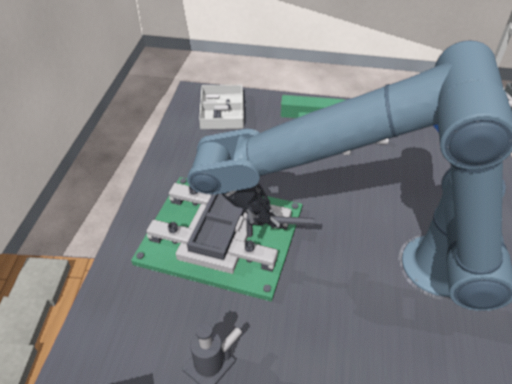

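Run:
```python
import numpy as np, cv2
im=cv2.imread("pics/side6.png"); c=im[190:275,190:330]; cv2.imwrite("pics/side6z.png",cv2.resize(c,None,fx=5.5,fy=5.5,interpolation=cv2.INTER_CUBIC))
d=np.load("side6.npz"); Z=d["Z"];K=d["K"];R=d["R"];t=d["t"]
v,u=np.mgrid[0:384,0:512]
X=(np.stack([(u-K[0,2])/K[0,0]*Z,(v-K[1,2])/K[1,1]*Z,Z],-1)-t)@R
print("cam centre",(-R.T@t).round(), "f",K[0,0])
m=(Z>0)&(abs(X[...,0]-545)<22)&(abs(X[...,1]-95)<25)
for lo in range(90,220,8):
    q=X[m&(X[...,2]>=lo)&(X[...,2]<lo+8)]
    if len(q): print(lo,len(q),q.mean(0).round(1),"x",np.percentile(q[:,0],[3,97]).round(1),"y",np.percentile(q[:,1],[3,97]).round(1))
for n,P in {"sock":(544.3,91.8,99),"tip":(546.5,90,134.5),"bend":(546.5,90,206)}.items():
    c=R@np.array(P)+t; print(n,(K@c/c[2])[:2].round(1))
```

```text
cam centre [ 394.  928. 1179.] f 495.43967096650965
90 50 [544.   94.8  94.9] x [530.5 556.9] y [ 81.3 109.3]
98 21 [543.3  95.1  99.6] x [529.9 556.6] y [ 80.8 109. ]
130 6 [539.9  97.1 135.6] x [535.7 545. ] y [ 94.7 100.2]
138 12 [543.3  98.2 142.3] x [535.3 551.6] y [ 94.5 102.4]
146 14 [543.2  98.6 150.2] x [535.5 551.2] y [ 92.8 101.7]
154 14 [542.2  99.4 159.1] x [535.1 549.6] y [ 95.2 102.3]
162 12 [543.7  98.  165.7] x [535.9 551.3] y [ 94.7 102. ]
170 14 [542.5  98.5 174. ] x [535.3 551.4] y [ 93.1 101.9]
178 11 [544.4  98.6 181.4] x [536. 551.] y [ 95.4 101.1]
186 5 [546.6 100.4 190. ] x [542.  550.6] y [ 96.9 103.9]
194 2 [549.3  98.4 198. ] x [547.9 550.6] y [97.8 98.9]
202 9 [548.8  96.4 205.8] x [543.2 552.7] y [ 86.4 100.6]
210 9 [547.6  94.8 211.7] x [545.  550.8] y [ 88.5 100.4]
sock [249.  243.3]
tip [248.2 234.6]
bend [248.1 217.2]
```

View pics/side6z.png

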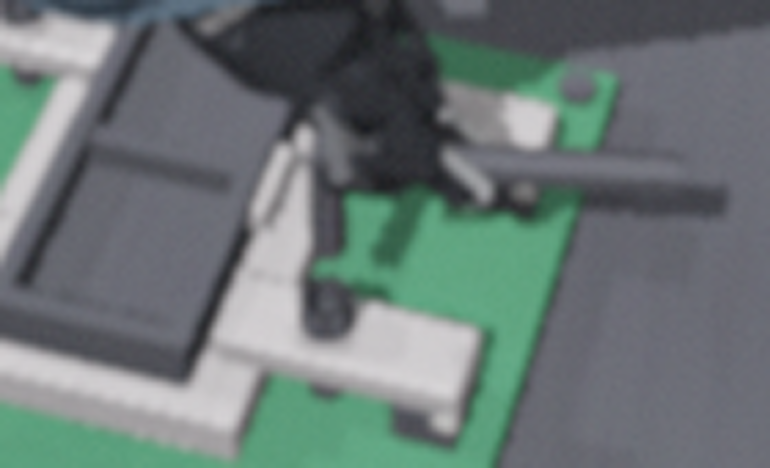

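Run:
```python
import numpy as np, cv2
im=cv2.imread("pics/side6.png").astype(int)
for r in range(222,252): print(r, im[r,238:262].sum(-1)//3)
d=np.load("side6.npz"); K=d["K"];R=d["R"];t=d["t"]
for P in [(544.3,91.8,99),(544.3,91.8,134),(544.3,91.8,160),(545.3,91.8,134),(544.3,92.8,134)]:
    c=R@np.array(P)+t; print(P,(K@c/c[2])[:2].round(2))
```

```text
222 [178 193 180 145 136 167 184 173 131  85  65  73  96 106 102  88  69  59
  54  44  38  36  38  35]
223 [187 191 169 137 144 177 191 176 134  86  65  63  73  83  79  66  60  59
  57  49  38  33  34  33]
224 [191 184 154 132 153 185 192 177 134  90  71  62  57  55  58  60  63  62
  59  53  42  39  39  43]
225 [191 173 140 139 167 190 194 176 132  91  77  71  66  55  62  80  90  86
  79  75  70  68  64  61]
226 [184 155 129 145 178 194 194 176 134  91  77  80  76  64  79 104 112 112
 108 105 102 102  92  81]
227 [172 137 127 154 184 196 195 177 132  90  77  82  77  66  82 108 121 124
 123 122 120 122 115  97]
228 [155 130 143 170 189 196 194 179 135  91  80  82  77  66  76 106 121 126
 124 126 126 127 118  96]
229 [141 136 165 185 196 197 196 179 137  91  81  84  77  66  75 103 119 124
 123 125 124 120 109  88]
230 [142 149 178 195 197 198 197 180 137  90  77  83  76  64  72 101 118 124
 124 123 123 112  94  82]
231 [164 167 185 196 198 199 199 185 143  95  80  82  77  65  72 102 117 124
 124 125 120  99  83  76]
232 [186 185 192 196 197 199 201 190 148  96  80  83  79  66  74 101 1
[... 1463 characters left out ...]
90 181 178]
247 [205 206 206 207 207 198 156 102  81  79  77  78  82  84  74  68 107 158
 189 200 202 199 197 199]
248 [206 206 206 206 206 197 160 109  90  87  81  79  86  89  78  75 124 173
 193 199 200 199 198 200]
249 [206 206 207 206 202 195 165 122  95  87  82  80  86  88  82  98 147 182
 196 197 198 198 197 198]
250 [207 207 208 206 203 197 175 140 107  88  81  81  84  93 101 132 170 190
 197 199 199 198 198 198]
251 [206 207 208 207 203 197 183 163 137 117 108 106 108 119 137 160 183 195
 199 199 199 198 198 198]
(544.3, 91.8, 99) [248.95 243.33]
(544.3, 91.8, 134) [248.9  235.32]
(544.3, 91.8, 160) [248.87 229.17]
(545.3, 91.8, 134) [248.54 235.27]
(544.3, 92.8, 134) [248.84 235.6 ]
```

Run:
```python
import numpy as np
d=np.load("side6.npz"); Z=d["Z"];K=d["K"];R=d["R"];t=d["t"]
v,u=np.mgrid[0:384,0:512]
X=(np.stack([(u-K[0,2])/K[0,0]*Z,(v-K[1,2])/K[1,1]*Z,Z],-1)-t)@R
for r in range(225,252): print(r,[ (f"{a[0]:.0f},{a[1]:.0f},{a[2]:.0f}") for a in X[r,244:256]])
```

```text
225 ['577,-8,55', '574,-10,53', '551,97,181', '548,100,186', '545,102,189', '533,154,252', '530,153,251', '528,150,249', '526,151,250', '524,144,242', '522,144,242', '520,143,242']
226 ['578,-12,46', '574,-9,49', '552,94,174', '548,101,183', '545,101,183', '542,104,188', '540,98,182', '538,95,179', '535,96,179', '555,-37,21', '551,-35,24', '548,-36,23']
227 ['576,-2,52', '572,1,57', '551,97,174', '548,101,179', '545,101,180', '543,99,178', '540,99,178', '538,97,176', '536,93,172', '554,-34,20', '551,-33,22', '547,-30,26']
228 ['575,1,52', '571,5,58', '551,95,167', '547,102,176', '545,100,174', '542,101,176', '540,101,176', '538,98,173', '535,96,171', '553,-26,24', '550,-29,22', '547,-28,24']
229 ['573,10,58', '571,7,55', '551,97,166', '548,101,170', '546,96,165', '542,102,173', '540,101,172', '538,96,168', '535,95,166', '552,-24,22', '549,-25,22', '547,-26,21']
230 ['574,9,52', '571,10,54', '551,98,163', '548,99,165', '546,97,162', '543,99,165', '540,100,168', '537,101,169', '535,94,161', '551,-16,28', '549,-21,22', '545,-19,25']
231 ['573,11,51', '571,11,50', '551,100,161', '548,100
[... 2753 characters left out ...]
94,928,1179']
248 ['557,101,87', '553,104,91', '550,107,97', '547,109,100', '544,109,100', '541,107,99', '539,105,96', '536,105,97', '534,103,95', '531,102,94', '529,96,86', '528,87,76']
249 ['557,101,82', '553,104,87', '550,107,92', '548,105,89', '544,108,94', '541,108,95', '538,109,97', '536,106,94', '534,102,89', '531,101,87', '530,95,80', '528,89,74']
250 ['556,103,81', '552,110,90', '550,108,88', '547,107,87', '544,111,94', '542,107,89', '539,106,89', '536,106,89', '534,103,86', '531,103,86', '530,92,73', '526,97,79']
251 ['556,103,76', '553,104,78', '550,107,83', '547,106,82', '544,108,86', '542,106,83', '539,106,84', '536,109,88', '533,105,84', '531,100,78', '529,100,79', '527,95,72']
```

```bash
python3 -m crank '{"translation":[[-0.12,0.03,0.14],[-0.12,0.03,0.14],[-0.12,0,0.14],[-0.1,0,0.14],[0,0,0],[0,0,0],[0,0,0],[0,0,0]],"dr":[[0,0,0],[0,0,0],[0,0,0],[0,0,0],[0,0,0],[0,0,0],[0,0,0],[0,0,0]],"fingers":[0,0,0,0,0,0,0,0]}' 90
python3 - <<'E'
from h import *
show(); T=pose()
K=T@Kt(); print("key now",K[:3,3].round(1),K[:3,0].round(3),K[:3,2].round(3))
p=optics.read_camera("side"); im=p["image"]; cv2.imwrite("pics/side7z.png",cv2.resize(im[205:265,205:285],None,fx=9,fy=9,interpolation=cv2.INTER_CUBIC))
Z=p["range_z"];K=p["camera_matrix"]
v,u=np.mgrid[0:384,0:512]
X=(np.stack([(u-K[0,2])/K[0,0]*Z,(v-K[1,2])/K[1,1]*Z,Z],-1)-p["t"])@p["R"]
for r in range(231,250): print(r,[ (f"{a[0]:.0f},{a[1]:.0f},{a[2]:.0f}") for a in X[r,244:255]])
g=im.astype(int).sum(-1)//3
for r in range(234,250): print(r,g[r,240:260])
E
```

```text
t: 11.67
eef_pos: [478.5, 85.5, 168.7]
tool_rot: [0.122, -2.443, 0.043]
force: [0.7, -0.7, -4.8]
width: 15.2
t 11.67 q [-0.0184, 0.3669, 1.6553, -0.0766, 1.811, -1.6804] pos [478.5, 85.5, 168.7] w 15.2 F [0.7, -0.7, -4.8] M [0.04, -0.77, 0.05]
 toolx [-0.764 -0.077  0.641] y [-0.099  0.995  0.001] z [-0.638 -0.063 -0.768]
key now [545.6  92.2 176.4] [-0.005  0.001 -1.   ] [ 0.995  0.099 -0.004]
231 ['573,13,52', '570,14,55', '551,96,156', '548,100,161', '535,155,230', '532,156,231', '530,154,229', '527,157,234', '525,153,230', '522,157,235', '520,152,230']
232 ['571,22,60', '569,18,55', '551,100,156', '548,101,158', '535,155,226', '533,155,226', '529,160,232', '528,155,227', '525,156,229', '523,155,228', '521,152,224']
233 ['571,24,57', '570,16,48', '551,99,151', '547,105,160', '544,104,159', '532,156,223', '530,154,222', '528,154,222', '526,150,218', '523,150,218', '521,147,214']
234 ['571,26,54', '568,23,52', '551,97,145', '548,102,152', '545,103,153', '543,99,148', '540,100,150', '538,98,148', '535,98,149', '549,-2,26', '546,-7,20']
235 ['570,30,55', '567,29,55', '551,100,144', '5
[... 3005 characters left out ...]
 77]
242 [200 202 199 181 141  90  69  74  81  83  77  64  57  64  74  78  75  74
  74  75]
243 [206 206 203 189 150  93  61  69  81  83  76  66  55  62  78  83  82  81
  78  76]
244 [206 206 205 193 153  93  59  66  82  88  81  69  56  63  86 101 108 117
 116 109]
245 [206 207 207 196 156  95  61  68  83  90  83  71  59  69  93 123 147 168
 169 157]
246 [207 208 207 197 157  97  69  70  80  85  83  73  62  63  98 143 174 193
 197 189]
247 [207 208 208 198 157 100  83  80  77  76  84  84  68  65 107 160 187 199
 202 199]
248 [205 207 204 196 159 108  93  86  82  78  83  88  74  75 124 172 193 198
 198 198]
249 [206 204 204 196 164 121  96  87  82  79  81  87  82 101 147 181 195 199
 198 198]
```

View pics/side7z.png

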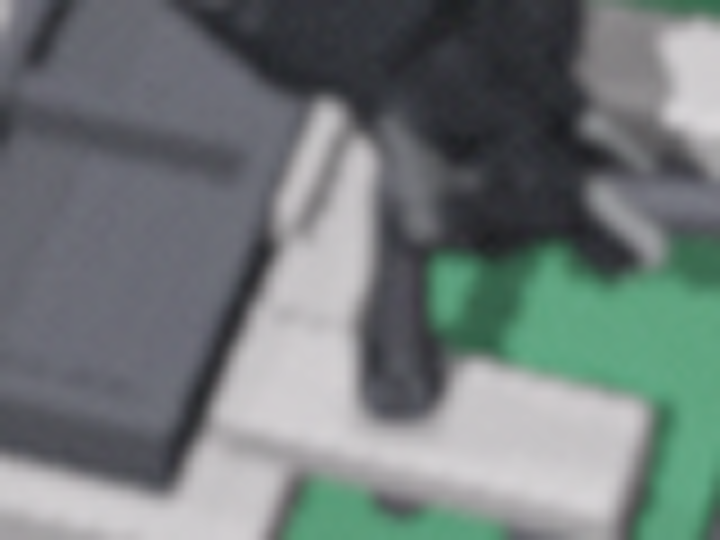

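```bash
python3 -m crank '{"translation":[[0,0.02,0],[-0.05,0,0.06],[-0.05,0,0.06],[-0.05,0,0.06],[0,0,0],[0,0,0],[0,0,0]],"dr":[[0,0,0],[0,0,0],[0,0,0],[0,0,0],[0,0,0],[0,0,0],[0,0,0]],"fingers":[0,0,0,0,0,0,0]}' 90
python3 - <<'E'
from h import *
show(); T=pose()
K=T@Kt(); print("key now",K[:3,3].round(1),K[:3,0].round(3),K[:3,2].round(3))
E
```

```text
t: 12.3
eef_pos: [478.4, 86.1, 158.5]
tool_rot: [0.122, -2.444, 0.043]
force: [3.2, -0.9, -6.4]
width: 15.2
t 12.3 q [-0.0173, 0.3802, 1.6587, -0.0759, 1.794, -1.6778] pos [478.4, 86.1, 158.5] w 15.2 F [3.2, -0.9, -6.4] M [-0.13, -1.47, 0.05]
 toolx [-0.764 -0.077  0.641] y [-0.099  0.995  0.001] z [-0.637 -0.063 -0.768]
key now [545.6  92.8 166.4] [-0.004  0.    -1.   ] [ 0.995  0.099 -0.004]
```

```bash
python3 -m crank '{"translation":[[-0.02,0,0.025],[-0.045,0,0.055],[0,0,0],[0,0,0]],"dr":[[0,0,0],[0,0,0],[0,0,0],[0,0,0]],"fingers":[0,0,0,0]}' 90
python3 - <<'E'
from h import *
show(); T=pose()
K=T@Kt(); print("key now",K[:3,3].round(1),K[:3,0].round(3),K[:3,2].round(3))
p=optics.read_camera("side"); im=p["image"]; cv2.imwrite("pics/side8z.png",cv2.resize(im[205:265,205:285],None,fx=9,fy=9,interpolation=cv2.INTER_CUBIC))
E
```

```text
t: 12.63
eef_pos: [478.5, 86.3, 154.8]
tool_rot: [0.122, -2.444, 0.043]
force: [4.3, -0.7, -4.9]
width: 15.2
t 12.63 q [-0.0171, 0.3851, 1.6598, -0.0753, 1.7878, -1.6774] pos [478.5, 86.3, 154.8] w 15.2 F [4.3, -0.7, -4.9] M [-0.1, -1.45, 0.07]
 toolx [-0.764 -0.077  0.64 ] y [-0.099  0.995  0.001] z [-0.637 -0.063 -0.768]
key now [545.6  93.  162.7] [-0.004  0.001 -1.   ] [ 0.995  0.099 -0.004]
```

View pics/side8z.png

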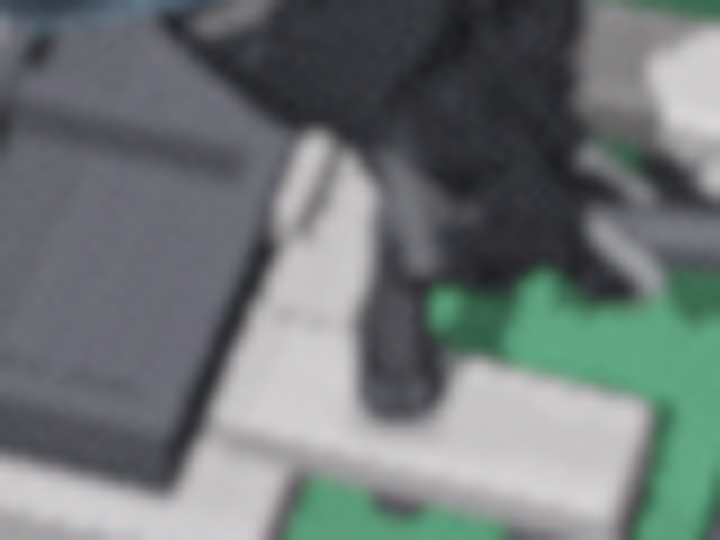

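```bash
python3 -m crank '{"translation":[[-0.045,0,0.03],[-0.032,0,0.038],[-0.032,0,0.038],[0,0,0],[0,0,0]],"dr":[[0,0,0],[0,0,0],[0,0,0],[0,0,0],[0,0,0]],"fingers":[0,0,0,0,0]}' 90
python3 - <<'E'
from h import *
show(); T=pose()
K=T@Kt(); print("key now",K[:3,3].round(1),K[:3,0].round(3),K[:3,2].round(3))
E
```

```text
t: 13.1
eef_pos: [478.7, 86.4, 148.4]
tool_rot: [0.122, -2.443, 0.042]
force: [4.2, -1.4, -5.5]
width: 15.5
t 13.1 q [-0.017, 0.3951, 1.6606, -0.0751, 1.7783, -1.6765] pos [478.7, 86.4, 148.4] w 15.5 F [4.2, -1.4, -5.5] M [-0.26, -1.41, 0.11]
 toolx [-0.763 -0.077  0.641] y [-0.099  0.995  0.001] z [-0.638 -0.063 -0.767]
key now [545.8  93.1 156.1] [-0.005  0.001 -1.   ] [ 0.995  0.099 -0.005]
```

```bash
python3 -m crank '{"translation":[[-0.032,0,0.038],[0,0,0],[0,0,0]],"dr":[[0,0,0],[0,0,0],[0,0,0]],"fingers":[0,0,0]}' 90
python3 -m crank '{"translation":[[-0.024,0,0.03],[0,0,0],[0,0,0]],"dr":[[0,0,0],[0,0,0],[0,0,0]],"fingers":[0,0,0]}' 90
python3 - <<'E'
from h import *
show(); T=pose()
K=T@Kt(); print("key now",K[:3,3].round(1),K[:3,0].round(3),K[:3,2].round(3))
p=optics.read_camera("side"); im=p["image"]; cv2.imwrite("pics/side9z.png",cv2.resize(im[205:265,205:285],None,fx=9,fy=9,interpolation=cv2.INTER_CUBIC))
for nm in ["key","key_long_tip","key_short_tip","screw_socket"]:
    print(nm,[(np.round(q["xyz"],1).tolist(),round(q["confidence"],2)) for q in nets.spot_point(p,nm)[:1]])
E
```

```text
t: 13.35
eef_pos: [478.6, 86.4, 146.9]
tool_rot: [0.122, -2.442, 0.043]
force: [1.7, -2.2, -2.1]
width: 15.4
t: 13.6
eef_pos: [478.4, 86.4, 146.7]
tool_rot: [0.122, -2.441, 0.043]
force: [-1.9, -2.4, 5.5]
width: 15.5
t 13.6 q [-0.0169, 0.3982, 1.6607, -0.0753, 1.7771, -1.6762] pos [478.4, 86.4, 146.7] w 15.5 F [-1.9, -2.4, 5.5] M [-0.43, -0.06, 0.04]
 toolx [-0.762 -0.077  0.643] y [-0.099  0.995  0.001] z [-0.64  -0.063 -0.766]
key now [545.6  93.1 154.3] [-0.007  0.    -1.   ] [ 0.995  0.099 -0.007]
key [([545.6, 95.2, 150.9], 0.56)]
key_long_tip [([377.0, 75.5, 152.3], 0.58)]
key_short_tip []
screw_socket [([546.1, 94.3, 96.4], 0.45)]
```

View pics/side9z.png

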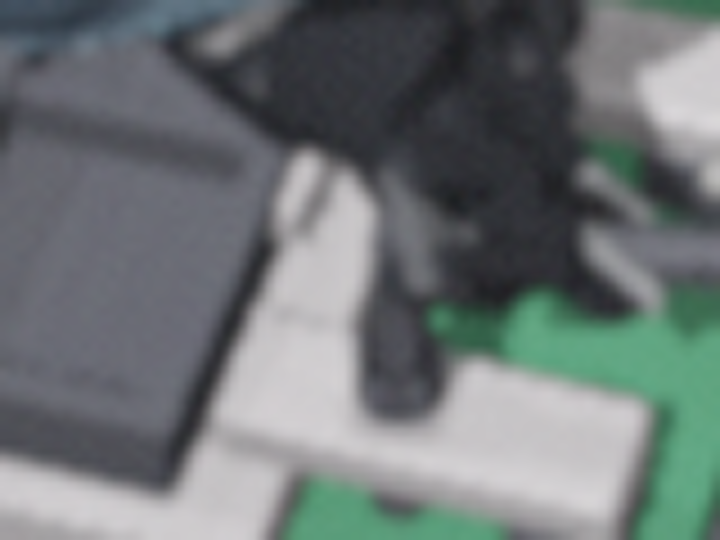

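```bash
cat >> h.py <<'E'
def turn(deg,n,T=None,c=None):
    T=pose() if T is None else T
    c=(T@Kt())[:3,3] if c is None else np.array(c)
    Rz=Rr.from_euler("z",-deg,degrees=True).as_matrix(); M=np.eye(4); M[:3,:3]=Rz; M[:3,3]=c-Rz@c
    rows(T,M@T,n)
E
python3 - <<'E'
from h import *
turn(3,1); turn(30,10)
E
```

```text
n 1 tr [-0.0018, 0.0883, -0.0014] dr [-0.0643, -0.0001, 0.0766] ang 3.0 dist [-0.1  3.5 -0.1]
n 10 tr [-0.0018, 0.0883, -0.0014] dr [-0.0643, -0.0001, 0.0766] ang 30.0 dist [-7.  33.7 -5.8]
```

```bash
python3 -m crank '{"translation":[[-0.002,0.088,-0.0015],[-0.002,0.088,-0.0015],[-0.002,0.088,-0.0015],[-0.002,0.088,-0.0015],[-0.002,0.088,-0.0015],[-0.002,0.088,-0.0015]],"dr":[[-0.0643,0,0.0766],[-0.0643,0,0.0766],[-0.0643,0,0.0766],[-0.0643,0,0.0766],[-0.0643,0,0.0766],[-0.0643,0,0.0766]],"fingers":[0,0,0,0,0,0]}' 110
python3 - <<'E'
from h import *
show(); T=pose()
K=T@Kt(); print("key now",K[:3,3].round(1),K[:3,0].round(3),K[:3,2].round(3), np.degrees(np.arctan2(K[1,2],K[0,2])))
E
```

```text
t: 14.35
eef_pos: [479.8, 106.4, 146.5]
tool_rot: [-0.261, -2.432, -0.094]
force: [-1.4, -5.5, 4.6]
width: 15.1
t 14.35 q [-0.0627, 0.3872, 1.6756, 0.098, 1.7698, -1.4347] pos [479.8, 106.4, 146.5] w 15.1 F [-1.4, -5.5, 4.6] M [-1.15, -0.24, 1.69]
 toolx [-0.749  0.163  0.642] y [ 0.212  0.977 -0.001] z [-0.628  0.135 -0.766]
key now [545.7  92.1 154.1] [-0.006  0.    -1.   ] [ 0.977 -0.212 -0.006] -12.240060830219306
```

```bash
python3 -m crank '{"translation":[[-0.002,0.088,-0.0015],[-0.002,0.088,-0.0015],[-0.002,0.088,-0.0015],[-0.002,0.088,-0.0015],[-0.002,0.088,-0.0015],[-0.002,0.088,-0.0015],[-0.002,0.088,-0.0015],[-0.002,0.088,-0.0015]],"dr":[[-0.0643,0,0.0766],[-0.0643,0,0.0766],[-0.0643,0,0.0766],[-0.0643,0,0.0766],[-0.0643,0,0.0766],[-0.0643,0,0.0766],[-0.0643,0,0.0766],[-0.0643,0,0.0766]],"fingers":[0,0,0,0,0,0,0,0]}' 110
python3 - <<'E'
from h import *
show(); T=pose()
K=T@Kt(); print("key now",K[:3,3].round(1),K[:3,0].round(3),K[:3,2].round(3), np.degrees(np.arctan2(K[1,2],K[0,2])))
p=optics.read_camera("side"); im=p["image"]; cv2.imwrite("pics/side10.png",im)
E
```

```text
t: 15.02
eef_pos: [491.1, 131.8, 146.3]
tool_rot: [-0.766, -2.342, -0.278]
force: [-0.2, -6.3, 5.1]
width: 15.1
t 15.02 q [-0.1206, 0.3494, 1.7259, 0.3217, 1.6912, -1.1245] pos [491.1, 131.8, 146.3] w 15.1 F [-0.2, -6.3, 5.1] M [-1.32, 0.02, 1.68]
 toolx [-0.618  0.453  0.642] y [ 0.591  0.807 -0.   ] z [-0.519  0.379 -0.766]
key now [545.5  91.9 154. ] [-0.005  0.003 -1.   ] [ 0.807 -0.591 -0.006] -36.1979586074096
```

View pics/side10.png

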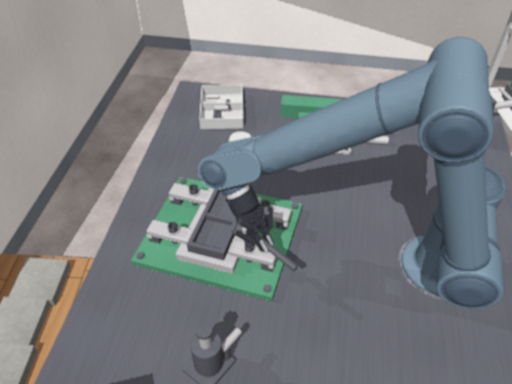

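```bash
python3 -m crank '{"translation":[[-0.001,0.059,-0.001],[-0.001,0.059,-0.001],[-0.001,0.059,-0.001]],"dr":[[-0.043,0,0.051],[-0.043,0,0.051],[-0.043,0,0.051]],"fingers":[0,0,0]}' 110
python3 -c "
from h import *
show(); T=pose(); K=T@Kt(); print(K[:3,3].round(1),np.degrees(np.arctan2(K[1,2],K[0,2])))"
python3 -m crank '{"translation":[[-0.001,0.059,-0.001],[-0.001,0.059,-0.001]],"dr":[[-0.043,0,0.051],[-0.043,0,0.051]],"fingers":[0,0]}' 110
python3 -c "
from h import *
show(); T=pose(); K=T@Kt(); print(K[:3,3].round(1),np.degrees(np.arctan2(K[1,2],K[0,2])))"
```

```text
t: 15.32
eef_pos: [495.4, 137.2, 146.3]
tool_rot: [-0.889, -2.306, -0.323]
force: [-1.7, -6.3, 4.7]
width: 14.9
t 15.32 q [-0.1338, 0.3364, 1.7431, 0.3736, 1.6603, -1.0513] pos [495.4, 137.2, 146.3] w 14.9 F [-1.7, -6.3, 4.7] M [-1.38, 0.09, 1.57]
 toolx [-0.568  0.514  0.642] y [ 0.671  0.741 -0.   ] z [-0.476  0.431 -0.766]
[545.5  92.  153.9] -42.14206700931826
t: 15.48
eef_pos: [498.6, 140.6, 146.2]
tool_rot: [-0.97, -2.279, -0.353]
force: [-1.9, -6.7, 4.7]
width: 15.1
t 15.48 q [-0.1424, 0.3268, 1.7556, 0.4074, 1.6374, -1.003] pos [498.6, 140.6, 146.2] w 15.1 F [-1.9, -6.7, 4.7] M [-1.35, 0.15, 1.61]
 toolx [-0.531  0.552  0.643] y [ 0.721  0.693 -0.   ] z [-0.445  0.463 -0.766]
[545.4  91.9 153.9] -46.13747317259981
```

```bash
python3 -m crank '{"translation":[[-0.001,0.059,-0.001],[-0.001,0.059,-0.001]],"dr":[[-0.043,0,0.051],[-0.043,0,0.051]],"fingers":[0,0]}' 110
python3 -c "
from h import *
show(); T=pose(); K=T@Kt(); print(K[:3,3].round(1),np.degrees(np.arctan2(K[1,2],K[0,2])))"
python3 -m crank '{"translation":[[-0.001,0.059,-0.001],[0,0,0]],"dr":[[-0.043,0,0.051],[0,0,0]],"fingers":[0,0]}' 110
python3 -c "
from h import *
show(); T=pose(); K=T@Kt(); print(K[:3,3].round(1),np.degrees(np.arctan2(K[1,2],K[0,2])))"
```

```text
t: 15.65
eef_pos: [502.1, 143.7, 146.2]
tool_rot: [-1.052, -2.249, -0.383]
force: [-2.1, -7.5, 4.3]
width: 15.1
t 15.65 q [-0.1507, 0.3168, 1.7686, 0.4404, 1.6126, -0.9555] pos [502.1, 143.7, 146.2] w 15.1 F [-2.1, -7.5, 4.3] M [-1.38, 0.18, 1.59]
 toolx [-0.491  0.588  0.643] y [0.768 0.641 0.   ] z [-0.412  0.493 -0.766]
[545.4  91.9 153.8] -50.13067899751471
t: 15.82
eef_pos: [503.7, 145.1, 146.2]
tool_rot: [-1.091, -2.233, -0.397]
force: [-2.0, -5.6, 5.3]
width: 14.8
t 15.82 q [-0.1548, 0.3113, 1.7757, 0.4561, 1.5998, -0.9328] pos [503.7, 145.1, 146.2] w 14.8 F [-2.0, -5.6, 5.3] M [-1.36, 0.24, 1.76]
 toolx [-0.471  0.604  0.643] y [0.789 0.614 0.   ] z [-0.395  0.507 -0.766]
[545.2  91.8 153.8] -52.08456637042088
```

```bash
python3 -m crank '{"translation":[[-0.001,0.059,-0.001],[0,0,0]],"dr":[[-0.043,0,0.051],[0,0,0]],"fingers":[0,0]}' 110
python3 -c "
from h import *
show(); T=pose(); K=T@Kt(); print(K[:3,3].round(1),np.degrees(np.arctan2(K[1,2],K[0,2])))"
python3 -m crank '{"translation":[[-0.001,0.059,-0.001],[0,0,0]],"dr":[[-0.043,0,0.051],[0,0,0]],"fingers":[0,0]}' 110
python3 - <<'E'
from h import *
show(); T=pose(); K=T@Kt(); print(K[:3,3].round(1),np.degrees(np.arctan2(K[1,2],K[0,2])))
p=optics.read_camera("side"); im=p["image"]; cv2.imwrite("pics/side11.png",im); cv2.imwrite("pics/side11z.png",cv2.resize(im[195:295,205:325],None,fx=6,fy=6,interpolation=cv2.INTER_CUBIC))
p=optics.read_camera("wrist"); cv2.imwrite("pics/wrist11.png",p["image"])
E
```

```text
t: 15.98
eef_pos: [505.0, 146.2, 146.1]
tool_rot: [-1.128, -2.218, -0.41]
force: [-2.4, -7.9, 4.2]
width: 15.4
t 15.98 q [-0.1585, 0.306, 1.7827, 0.4701, 1.5877, -0.9109] pos [505.0, 146.2, 146.1] w 15.4 F [-2.4, -7.9, 4.2] M [-1.6, 0.4, 2.55]
 toolx [-0.451  0.619  0.643] y [ 0.808  0.589 -0.001] z [-0.379  0.519 -0.766]
[544.8  91.7 153.7] -53.92431091742504
t: 16.15
eef_pos: [505.7, 147.8, 145.7]
tool_rot: [-1.166, -2.199, -0.422]
force: [-5.8, -8.2, 4.6]
width: 15.2
t 16.15 q [-0.162, 0.3009, 1.791, 0.4852, 1.5762, -0.8882] pos [505.7, 147.8, 145.7] w 15.2 F [-5.8, -8.2, 4.6] M [-1.35, 0.93, 3.07]
 toolx [-0.428  0.633  0.645] y [ 0.827  0.562 -0.003] z [-0.364  0.532 -0.764]
[543.6  92.  153.1] -55.81361807287843
```

View pics/side11z.png

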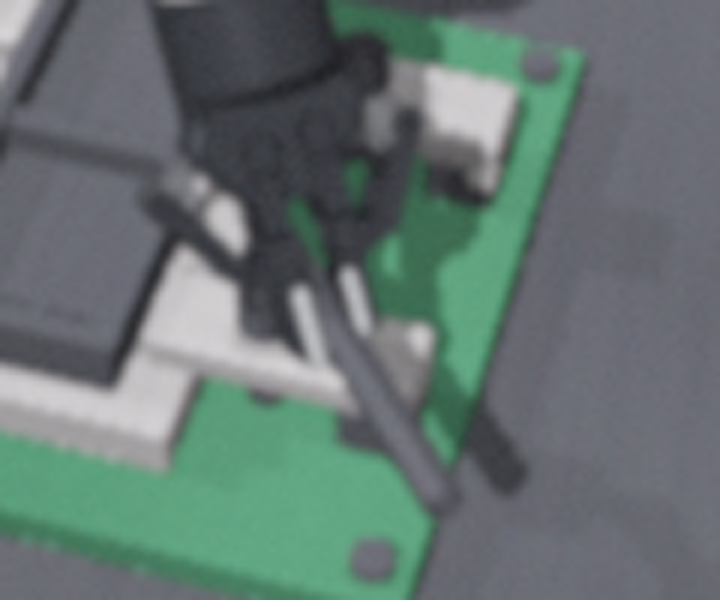

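View pics/wrist11.png

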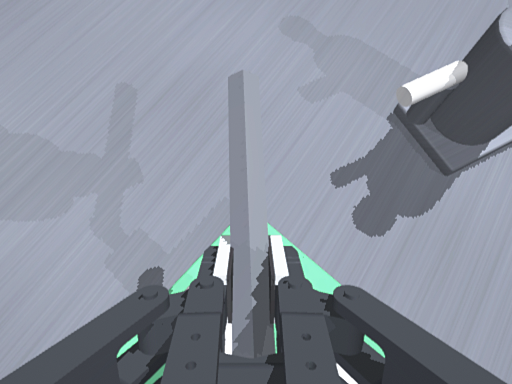

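```bash
python3 -m crank '{"translation":[[0,0.06,0],[0,0.04,0],[0,0,0]],"dr":[[-0.02,0,0.025],[0,0,0],[0,0,0]],"fingers":[0,0,0]}' 110
python3 - <<'E'
from h import *
show(); T=pose(); K=T@Kt(); print(K[:3,3].round(1),np.degrees(np.arctan2(K[1,2],K[0,2])))
E
```

```text
t: 16.5
eef_pos: [507.1, 149.3, 145.3]
tool_rot: [-1.181, -2.188, -0.421]
force: [-12.2, -13.3, 8.0]
width: 15.0
t 16.5 q [-0.1605, 0.3036, 1.7887, 0.4896, 1.5742, -0.8738] pos [507.1, 149.3, 145.3] w 15.0 F [-12.2, -13.3, 8.0] M [-1.9, 2.03, 3.94]
 toolx [-0.416  0.64   0.646] y [ 0.834  0.552 -0.009] z [-0.362  0.535 -0.763]
[544.4  93.  152.7] -56.52957625687327
```

```bash
python3 -m crank '{"translation":[[0,-0.06,0],[0,-0.05,0],[0,0,0]],"dr":[[0.02,0,-0.025],[0.02,0,-0.025],[0,0,0]],"fingers":[0,0,0]}' 60
python3 -c "
from h import *
show()"
python3 -m crank '{"translation":[[0,0,0],[0,0,0],[0,0,0],[0,0,0],[0,0,0],[0,0,0],[0,0,0],[0,0,0]],"dr":[[0,0,0],[0,0,0],[0,0,0],[0,0,0],[0,0,0],[0,0,0],[0,0,0],[0,0,0]],"fingers":[0.3,0.4,0.5,0.7,0.9,1,1,1]}' 60
python3 - <<'E'
from h import *
show()
p=optics.read_camera("wrist"); cv2.imwrite("pics/wrist12.png",p["image"])
p=optics.read_camera("side"); im=p["image"]; cv2.imwrite("pics/side12z.png",cv2.resize(im[195:295,205:325],None,fx=6,fy=6,interpolation=cv2.INTER_CUBIC))
E
```

```text
t: 16.75
eef_pos: [505.2, 147.5, 145.6]
tool_rot: [-1.146, -2.207, -0.415]
force: [-7.4, -8.6, 4.6]
width: 15.1
t 16.75 q [-0.1593, 0.305, 1.7859, 0.4777, 1.5834, -0.8988] pos [505.2, 147.5, 145.6] w 15.1 F [-7.4, -8.6, 4.6] M [-1.38, 1.12, 2.74]
 toolx [-0.439  0.626  0.645] y [ 0.817  0.576 -0.003] z [-0.374  0.526 -0.764]
t: 17.42
eef_pos: [508.2, 148.9, 145.4]
tool_rot: [-1.156, -2.207, -0.426]
force: [-0.5, 1.6, -0.5]
width: 85.2
t 17.42 q [-0.159, 0.3059, 1.7845, 0.4855, 1.575, -0.8955] pos [508.2, 148.9, 145.4] w 85.2 F [-0.5, 1.6, -0.5] M [-0.26, -0.24, 0.01]
 toolx [-0.437  0.629  0.643] y [0.823 0.568 0.004] z [-0.363  0.531 -0.766]
```

View pics/wrist12.png

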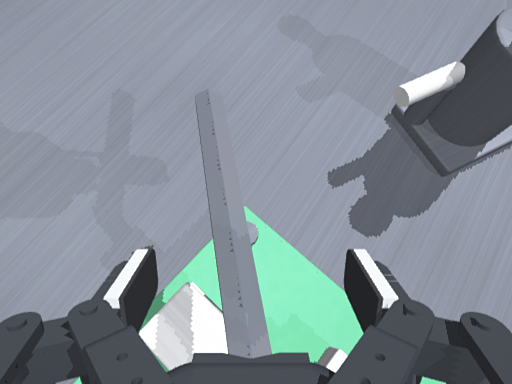

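View pics/side12z.png

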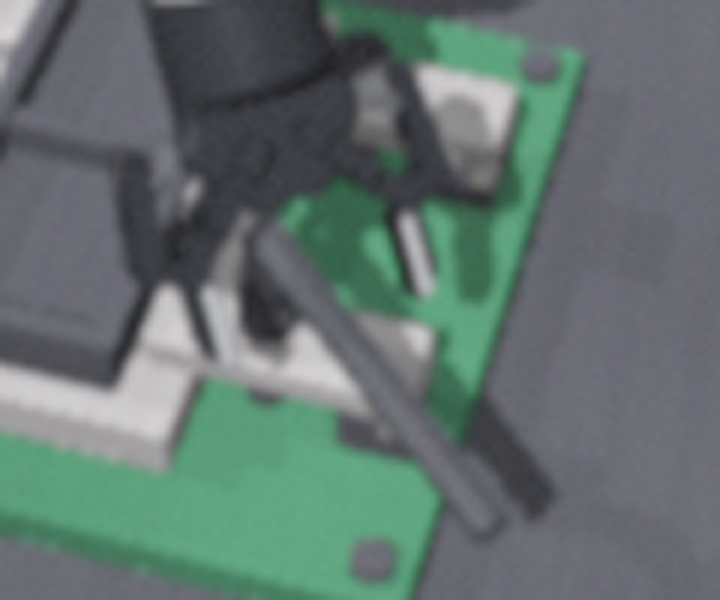

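```bash
python3 -m crank '{"translation":[[0,0,-0.4],[0,0,-0.6],[0,0,-0.9],[0,0,-0.9],[0,0,-0.9],[0,0,-0.9],[0,0,0],[0,0,0]],"dr":[[0,0,0],[0,0,0],[0,0,0],[0,0,0],[0,0,0],[0,0,0],[0,0,0],[0,0,0]],"fingers":[1,1,1,1,1,1,1,1]}'
python3 - <<'E'
from h import *
show()
p=optics.read_camera("side"); im=p["image"]; cv2.imwrite("pics/side13z.png",cv2.resize(im[195:295,205:325],None,fx=6,fy=6,interpolation=cv2.INTER_CUBIC))
def nn(p,tag):
    for nm in ["key","key_long_tip","key_short_tip","screw_socket"]:
        print(tag,nm,[(np.round(q["xyz"],1).tolist(),round(q["confidence"],2)) for q in nets.spot_point(p,nm)[:2]])
nn(p,"side")
Z=p["range_z"];K=p["camera_matrix"]
v,u=np.mgrid[0:384,0:512]
X=(np.stack([(u-K[0,2])/K[0,0]*Z,(v-K[1,2])/K[1,1]*Z,Z],-1)-p["t"])@p["R"]
P=X[(Z>0)&(X[...,0]>400)&(X[...,0]<530)&(X[...,1]>60)&(X[...,1]<260)&(X[...,2]>110)&(X[...,2]<200)]
c=P.mean(0); w=np.linalg.svd(P-c)[2][0]; print(len(P),c.round(1),w.round(3),"az",np.degrees(np.arctan2(w[1],w[0])), "tilt",np.degrees(np.arcsin(w[2])))
T=pose();p=optics.read_camera("wrist"); cv2.imwrite("pics/wrist13.png",p["image"]); nn(p,"wrist")
p=optics.read_camera("top"); cv2.imwrite("pics/top13.png",p["image"]); nn(p,"top")
E
```

```text
t: 18.18
eef_pos: [576.3, 50.1, 287.9]
tool_rot: [-1.158, -2.21, -0.428]
force: [-0.5, -0.3, 0.2]
width: 85.0
t 18.18 q [-0.2895, 0.297, 1.511, 0.4396, 1.8772, -0.8788] pos [576.3, 50.1, 287.9] w 85.0 F [-0.5, -0.3, 0.2] M [-0.28, -0.18, -0.02]
 toolx [-0.439  0.63   0.641] y [0.824 0.567 0.006] z [-0.36   0.53  -0.768]
side key [([538.8, 107.7, 154.0], 0.96), ([376.9, -423.3, 5.7], 0.28)]
side key_long_tip [([423.2, 218.7, 123.8], 0.87)]
side key_short_tip [([547.4, 91.3, 85.7], 0.93)]
side screw_socket [([543.1, 90.5, 98.8], 0.54), ([659.4, -368.7, -1.3], 0.45)]
418 [475.3 175.2 143. ] [-0.694  0.7   -0.168] az 134.76910214206688 tilt -9.667743159580944
wrist key [([544.1, 103.7, 152.5], 0.79)]
wrist key_long_tip [([426.6, 216.0, 129.7], 0.86)]
wrist key_short_tip [([547.9, 87.6, 80.4], 0.77), ([524.5, -67.5, 28.1], 0.39)]
wrist screw_socket [([547.2, 91.9, 100.7], 0.6), ([427.1, 219.4, 130.4], 0.57)]
top key [([651.7, -4.4, -5.3], 0.6), ([545.4, 103.7, 153.2], 0.55)]
top key_long_tip [([430.5, 221.7, 130.6], 0.54)]
top key_short_tip [([545.0, 88.0, 84.5], 0.87), ([590.7, 408.6, 0.2], 0.59)]
top screw_socket [([544.1, 93.3, 99.1], 0.54)]
```

View pics/side13z.png

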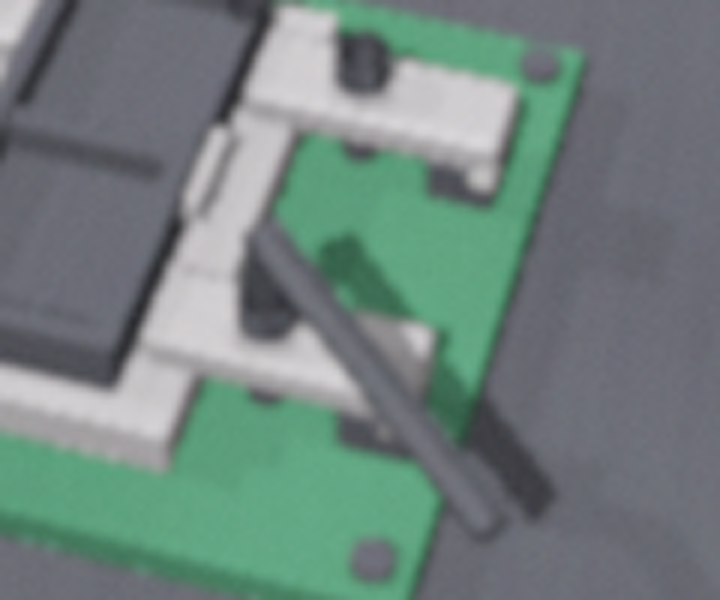

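View pics/wrist13.png

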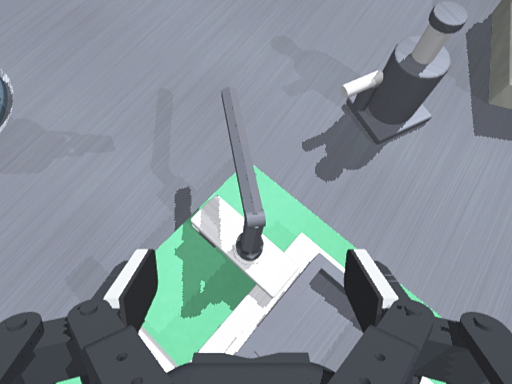

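Run:
```python
from h import *
p=optics.read_camera("side")
for nm in ["key","jack","grease_tin","spanner","clamp_done"]:
    print(nm,[(np.round(q["xyz"],1).tolist(),round(q["confidence"],2)) for q in nets.spot_point(p,nm)[:1]])
show(); print(bot.hand_in())
```

```text
key [([542.3, 104.8, 153.9], 0.73)]
jack [([591.6, 411.5, 3.3], 0.9)]
grease_tin [([658.0, -367.5, -0.9], 0.49)]
spanner [([376.1, -422.0, 4.5], 0.87)]
clamp_done [([520.2, -64.2, 23.5], 0.86)]
t 19.23 q [-0.2882, 0.2978, 1.5141, 0.4395, 1.8775, -0.8787] pos [575.0, 51.1, 286.2] w 85.4 F [1.0, 1.0, -0.2] M [-0.24, -0.16, -0.04]
 toolx [-0.437  0.629  0.643] y [0.823 0.568 0.003] z [-0.363  0.531 -0.766]
the job is handed in; nothing more can be done
None
```

I pulled the key out, turned it over, and pushed its short arm down into the same screw until it touched the socket floor. I then swung the long arm clockwise until the screw came up solid, let go and backed the gripper well clear. The job was handed in at 19.2 s.

**Tightening:** The moment at the wrist held at about 1.6 Nm through the swing, then climbed to 3.9 Nm while the key hardly moved further. I take that as the screw being solid, because the screw angle can't be read directly. The key turned about 50° overall, measured free before and after. That fits the screw reaching its stop, but play in the socket and the grip leaves several degrees of doubt, so the jump in moment is the main evidence.

**Key after release:** It stands in the screw by its short arm, with the short end at about 80–86 mm height by the cameras, where the socket floor is at 83 mm. It sags about 10°, within the 15° allowed, and nothing is touching it.

**Things around the bed plate:** Jack, tin, spanner and the tight clamp read the same as at the start, to within the networks' accuracy of about 4 mm.

**Disagreement:** The wrist and side cameras differed by 2–3 mm on where the socket was. I lined the key up using the side camera, and it went in without resistance until it reached the bottom.

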